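# Check the windows of a long cuvette and hold it in the photometer beam

## Robot

A 7-joint arm with a two-finger parallel gripper is mounted at the origin on a cart in front of the work surface, level with it; the furniture and walls round the work are solid. World frame = base frame: x ahead of the robot, y to its left, z up, the work surface at z = 0. Lengths are in m, angles in rad, forces in N, time in s.
With the tool pointing down it reaches from about 0.425 to 0.925 m from the base axis. Payload 6.8 kg.
Tool frame: the origin (TCP) lies on the centre line of the jaws, within the pads' length; the fingertips stand 17 mm ahead of it and the grasp point (between the pads) lies 2 mm behind it; z points along the fingers, x is the direction in which the jaws open and shut, and the axes are right-handed (so a half turn about z gives the same grasp; the last joint's range is limited). The gripper opens to 85 mm and grips with 20 to 120 N. Pads are 22 mm wide; open, the fingers measure 114 mm over their backs; the gripper's body (76 mm by 85 mm) begins 54 mm behind the grasp point. The pads swing forward as they close: fully open they stand 13 mm farther back than shut.
Start: joints at [1.218, 0.477, 0.022, 1.555, -0.011, 1.109, -0.083], TCP at [0.164, -0.655, 0.248] pointing down, gripper open.
Joint ranges: [-2.96, 2.96], [-0.34, 2.1], [-1.41, 1.46], [0.24, 2.44], [-1.37, 4.51], [0.17, 1.92], [-2.96, 2.96]. Speed limits (rad/s): [2.39, 2.39, 3.14, 3.14, 3.14, 3.14, 3.14].

## Interface

Orientations are given as a rotation vector (axis times angle).
In Python, from bench import r gives the robot as it stands.
- The arm moves only by the tool arm_command, never from a script. Its argument "increments" is a list of rows, each a list of 3 entries, a list of its own where there are three numbers: the shift along the world's x, y, z in m, then the turn, a rotation vector about the world's x, y, z in rad, then the opening in per cent of the stroke, from 0 (shut) to 100 (fully open). A call has 1 to 10 rows; each row is the pose to reach, as a shift and turn from the pose commanded when the call began; what a row does not reach only later rows make up. A row lasts 1/10 s, in which the tool goes at most 50 mm and 8.59 degrees, less where a joint would pass 70% of its speed; a pose out of reach is approached as far as the arm can. A call with a gripper value outside its range is refused whole. The fingers move at their own pace and stop on an object; "newtons" is the grip in N (left out, the last holds). Time passes only in rows, so rows that repeat a pose let the fingers close. It gives the time, the measured TCP pose, the force and the opening at its end, in the units of the state.
- r.get_obs(): the state, without advancing time (a new reading comes with each control period).
- r.grab_frame(name): name is "scene" or "top" or "wrist"; returns the picture (480x640x3 uint8, blue, green, red); there is no depth.
- r.camera_model(name): a dict with "camera_matrix" (3x3 intrinsics, pixels), "D" ([k1, k2, p1, p2, k3] as OpenCV has them; the pictures are not rectified), "camera_from_world" (4x4, takes a point from world to camera coordinates). Camera axes: x right, y down, z forward; pixel columns grow to the right and rows downward; lengths in m; the calibration is good to about 2 mm. A picture is of the moment at which its call begins: read the wrist's pose just before it. camera_model takes no time and is no camera call; for the wrist camera it gives the pose at the moment of the call.
- r.hand_in(): hands the job in, once; it reports no verdict.
The state is a dict: "clock": time; "joints": joint angles; "qvel": joint speeds; "tau": joint torques, N m; "tcp_pos": TCP position; "orientation": TCP orientation; "contact_force": force on the tool from outside, world axes, zero at the start; "moment": the same for the moment, N m; "grip_width": finger opening in m.
Only numpy, scipy, OpenCV 4.12 (cv2) and the standard library are available. Lean on these libraries where they do the work, as an engineer would, in place of code of your own. Each camera call takes 0.05 s, during which the arm holds its last target. There are 200 camera calls.

## Task

Take the long cuvette out of the rack by its frosted side faces only, never touching its clear end windows, and show the inspection camera first its entry window (the end under the stopper's pull tab) and then, turned round in the grip, its exit window, each square on, upright and in focus for a second. Then lower it into the photometer's sample pocket with the entry window towards the finned lamp and, without forcing it, press the spring lift fully down so that the windows stand in the beam. Finish still gripping it there, because the lift pushes it out of the light when it is let go, and leave the two square cells, the timer and the dropper bottles alone.

Things in the scene. Friction and masses are not known exactly. Their poses are not given: they have to be found in the camera images.
- cell: the long glass cuvette, 22.5 mm long (x), 12.5 mm across (y), 45 mm high, about 40 g; origin at the centre of its underside, z up. Sides +y and -y are frosted (grip these), narrow ends +x and -x are clear windows. Starts in one of the rack's pockets, +x towards the rack's +y end. Grip it high, finger tips 25 mm or more above its underside, or they meet the photometer's block at the end
- entry_window: clear window at the cuvette's +x end, 8.5 mm wide, 41 mm high; origin at the centre of its outer face, 11.5 mm from the cell's axis, 22.5 mm above its underside. A white stopper, narrower than the glass, tops the cell up to 50 mm; its pull tab, 3 mm thick and 8 mm wide, sticks out 7 mm over this end only. Fingers must not touch the window
- exit_window: the clear window at the cuvette's -x end, of the same size, with no tab above it. Fingers must not touch it
- frosted_side_1: the frosted face on the cell's +y side, 22.5 mm long and 45 mm high; origin at the middle of its outer face (cell frame: 0, 6.25, 22.5 mm). One finger grips here
- frosted_side_2: the frosted face on the cell's -y side (cell frame: 0, -6.25, 22.5 mm). The other finger grips here
- entry_point (a point): the point of the entry window that is looked at and that the light passes: on its outer face, on the cell's mid line, 10 mm above the cell's underside (cell frame: 11.5, 0, 10 mm)
- exit_point (a point): the same point of the exit window (cell frame: -11.5, 0, 10 mm)
- light_centre (a point): point on the cell's axis 10 mm above its underside, where the light passes
- cell_rack: grey plastic rack fixed to the bench, 52 x 168 mm, 24 mm high, origin at the centre of its underside, yaw within 0.3 of the world's; three pockets 50 mm apart along its y axis (y = -50, 0, 50 mm), each 15.5 mm (x) by 25.5 mm (y), floor 8 mm above the bench: one holds the long cuvette (29 mm of its glass stands free), the others the square cells, in any order
- square_cell_1: short-path square cell, 12.5 x 12.5 mm and 49 mm high with a flat cap, in another pocket; origin at the centre of its underside. Leave it in its pocket
- square_cell_2: the second square cell, the same. Leave it in its pocket
- inspection_camera: small inspection camera, fixed: a grey horizontal barrel (35 mm thick, 75 mm long, axis 130 mm above the bench) on a post with a round 68 mm foot; origin at the centre of the foot's underside. It looks along its own -x axis, about 45 degrees towards the robot's right; the lens front is 41 mm in front of the origin (x = -41 mm)
- focus (a point): the camera's point of sharp focus, in free air 64 mm before the lens front on the barrel's axis (camera frame: -105, 0, 130 mm). A window is shown well when its looked-at point is within about 12 mm of here and its outer face is towards the lens, its outward normal along the camera's +x axis
- photometer: open-port photometer, fixed, 92 x 190 mm, origin at its underside below the sample pocket, yaw within 0.3 of the world's. Beam along its y axis: finned lamp housing on the +y side (left; y = 34 to 100 mm, top at 64 mm), smaller smooth detector on the -y side (top at 59 mm). Between them a black block, 46 x 52 mm, top at 52 mm, with the open-topped pocket, 17.5 mm (x) by 27.5 mm (y), 2 mm chamfer
- beam (a point): the middle of the beam in the pocket (photometer frame: 0, 0, 42 mm)
- lift (a joint): how far the spring lift in the pocket is pressed down: 0 is up (its top 46 mm above the bench, 6 mm below the pocket's mouth), 0.014 m is fully down on its stop (its top, and so the cell's underside, 32 mm above the bench). The push back grows from 1.2 N to 4 N
- lift_top (a point): middle of the lift's top face
- lab_timer: white timer lying on the bench, 66 x 66 x 19 mm, origin under its centre. Leave it alone
- dropper_1: dropper bottle 24 mm thick, 68 mm high, origin at its foot. Leave it alone
- dropper_2: a second dropper bottle, the same. Leave it alone

How it is judged:
By the outcome, as a careful person would: the job done as asked, in the order asked, and still so for the second after the job is handed in, while the arm keeps its last pose, push and grip.
It also fails if it takes over 51 s, if anything falls off the work surface, if the arm or the gripper's body presses on something with over 40 N, if the wrist force passes 120 N, or if a joint passes its speed limit or range.

## Working session

There is one attempt and no reset: what is moved stays moved. The work goes in short steps, Python scripts to look and compute and a tool call to move; the robot and the scene stay as the last step left them, time stands still between calls to the robot, and variables do not carry over. Pictures are saved under pics/ and viewed, about 8 in all and at most 12, crops included, and the job is handed in when it is done.

Besides the shell and the picture viewer there is one more tool, called after "Request:" as name(argument=value, ...), one argument or row to a line, values as JSON. arm_command: Moves the arm, as the interface text tells. Its arguments: {"type":"object","properties":{"increments":{"type":"array","items":{"type":"array"}},"newtons":{"type":"number"}},"required":["increments"]}

```bash
mkdir -p pics; ls; cat > h.py <<'E'
import numpy as np,cv2
from bench import r
from scipy.spatial.transform import Rotation as R
def snap(n,f): 
    m=r.camera_model(n); im=r.grab_frame(n); cv2.imwrite('pics/'+f+'.png',im); np.savez('pics/'+f+'.npz',**{k:np.array(m[k]) for k in m}); return im
def ray(f,px):
    m=np.load('pics/'+f+'.npz'); u=cv2.undistortPoints(np.array([[px]],float),m['camera_matrix'],m['D'])[0,0]
    T=np.linalg.inv(m['camera_from_world']); return T[:3,3],T[:3,:3]@np.array([*u,1])
def atz(f,px,z):
    o,d=ray(f,px); return o+d*(z-o[2])/d[2]
def proj(f,P):
    m=np.load('pics/'+f+'.npz'); T=m['camera_from_world']
    return cv2.projectPoints(np.atleast_2d(np.array(P,float)),cv2.Rodrigues(T[:3,:3])[0],T[:3,3],m['camera_matrix'],m['D'])[0][:,0]
E
python3 - <<'E'
from h import *
for n in('scene','top'):
    snap(n,n+'0'); m=r.camera_model(n); T=np.linalg.inv(m['camera_from_world']); print(n,T[:3,3].round(3),T[:3,2].round(2))
print(r.get_obs())
E
```

```text
pics
scene [-0.134  0.681  0.763] [ 0.57 -0.57 -0.6 ]
top [0.321 0.014 1.086] [ 0.19  0.04 -0.98]
{'clock': 0.1, 'joints': array([ 1.21789324,  0.4777191 ,  0.02235518,  1.55628759, -0.01150888,
        1.10930933, -0.08312079]), 'qvel': array([-0.00136406, -0.00097339, -0.00027987, -0.00199895,  0.00049564,
       -0.00053932, -0.00062465]), 'tau': array([ 4.73784108e-03, -5.97756457e+01,  1.61322344e+00, -2.81953919e+01,
        1.27287905e-02,  4.95780056e-03, -1.65163993e-05]), 'tcp_pos': array([ 0.16347007, -0.65441553,  0.24744949]), 'orientation': array([-2.47533381e+00,  1.93306230e+00,  2.07844546e-03]), 'contact_force': array([ 0.03865369, -0.79703819, -0.10101652]), 'moment': array([0.00218886, 0.03650865, 0.01059634]), 'grip_width': 0.08559204073301181}
```

View pics/top0.png

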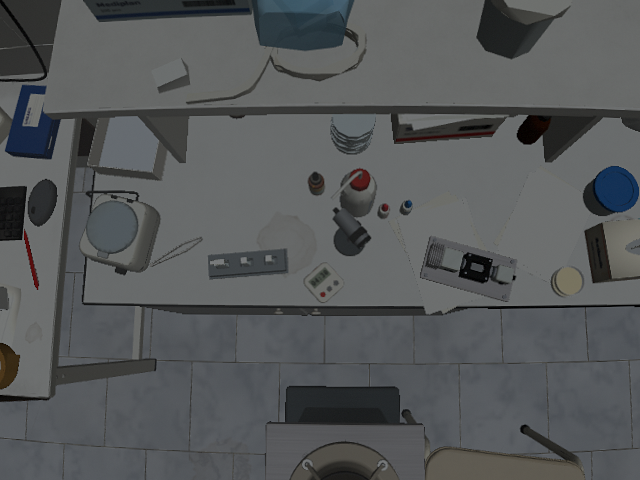

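View pics/scene0.png

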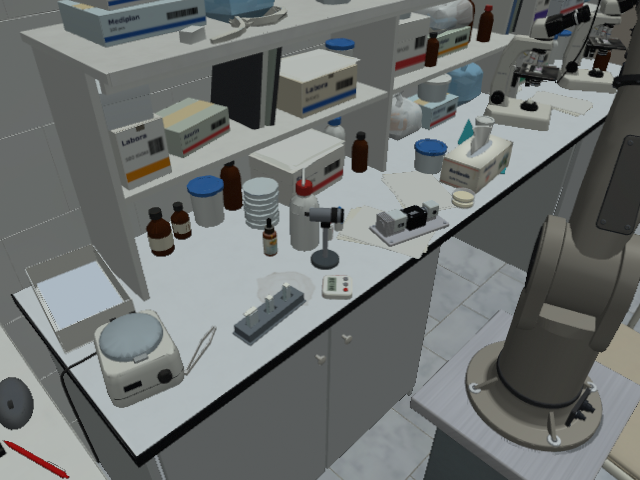

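```bash
python3 - <<'E'
from h import *
im=cv2.imread('pics/top0.png')
def c(x,y,w,h,s): return cv2.resize(im[y:y+h,x:x+w],None,fx=s,fy=s,interpolation=cv2.INTER_CUBIC)
o=np.zeros((600,800,3),np.uint8)
o[:300,:500]=c(200,235,100,60,5)
o[:280,500:800]=c(320,195,75,70,4)
o[300:600,:440]=c(415,230,110,75,4)
sc=cv2.imread('pics/scene0.png'); q=cv2.resize(sc[270:345,225:315],None,fx=4,fy=4,interpolation=cv2.INTER_CUBIC); o[300:600,440:800]=q
cv2.imwrite('pics/c1.png',o)
E
```

```text
(no output)
```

View pics/c1.png

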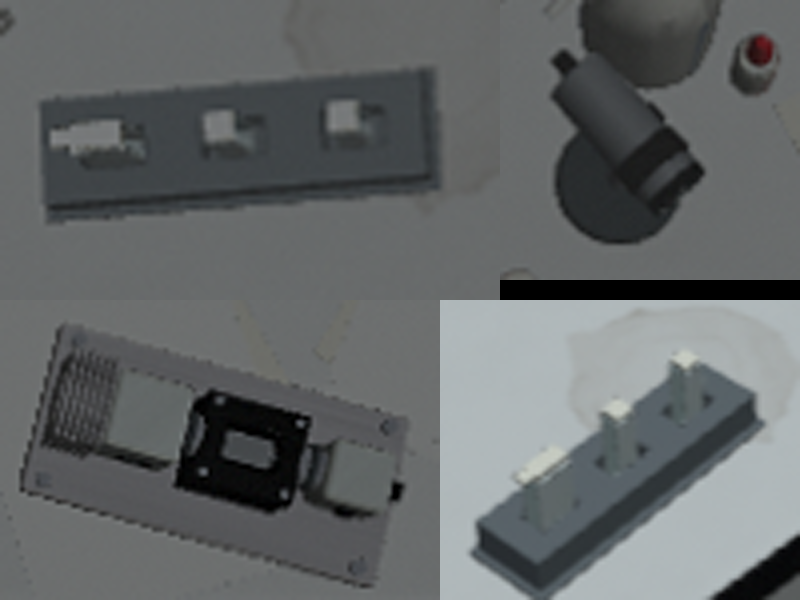

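```bash
python3 - <<'E'
from h import *
A=lambda x,y:(200+x/5,235+y/5)
B=lambda x,y:(320+(x-500)/4,195+y/4)
C=lambda x,y:(415+x/4,230+(y-300)/4)
p=lambda n,px,z:print(n,atz('top0',px,z).round(4))
for q in[(40,102),(432,68),(435,178),(46,205)]: p('rack',A(*q),.024)
p('cell top stopper',A(97,132),.058);p('tabtip',A(52,140),.058)
for q in[(55,325),(408,415),(372,587),(22,490)]: p('phot base',C(*q),.01)
for q in[(210,390),(312,415),(295,512),(178,485)]: p('blk',C(*q),.052)
p('pocket',C(250,450),.052)
p('foot',B(614,192),.005)
for q in[(572,92),(612,55),(662,208),(700,160)]: p('barrel',B(*q),.13)
E
```

```text
rack [0.4901 0.2861 0.024 ]
rack [0.5051 0.1221 0.024 ]
rack [0.4593 0.12   0.024 ]
rack [0.447  0.2815 0.024 ]
cell top stopper [0.4726 0.2535 0.058 ]
tabtip [0.4693 0.2717 0.058 ]
phot base [ 0.5343 -0.1742  0.01  ]
phot base [ 0.4867 -0.3588  0.01  ]
phot base [ 0.3972 -0.3348  0.01  ]
phot base [ 0.4476 -0.1546  0.01  ]
blk [ 0.4929 -0.2439  0.052 ]
blk [ 0.4802 -0.2951  0.052 ]
blk [ 0.4315 -0.2841  0.052 ]
blk [ 0.4451 -0.2258  0.052 ]
pocket [ 0.4626 -0.2628  0.052 ]
foot [ 0.5206 -0.0064  0.005 ]
barrel [0.5451 0.0156 0.13  ]
barrel [ 0.5629 -0.0032  0.13  ]
barrel [ 0.49   -0.0261  0.13  ]
barrel [ 0.5127 -0.0439  0.13  ]
```

Request:
arm_command(
  increments=[
    [[0.27,0.395,0.05],[0,0,1.06],100],
    [[0.27,0.395,0.05],[0,0,1.06],100],
    [[0.27,0.395,0.05],[0,0,1.06],100],
    [[0.27,0.395,0.05],[0,0,1.06],100],
    [[0.27,0.395,0.05],[0,0,1.06],100],
    [[0.27,0.395,0.05],[0,0,1.06],100],
    [[0.27,0.395,0.05],[0,0,1.06],100],
    [[0.27,0.395,0.05],[0,0,1.06],100],
    [[0.27,0.395,0.05],[0,0,1.06],100],
    [[0.27,0.395,0.05],[0,0,1.06],100],
  ],
)

```text
clock: 1.1
tcp_pos: [0.4354, -0.256, 0.2987]
orientation: [-3.114, 0.41, -0.001]
contact_force: [0.2, -0.1, -0.2]
grip_width: 0.0854
```

Request:
arm_command(
  increments=[
    [[0,0,0],[0,0,0],100],
    [[0,0,0],[0,0,0],100],
    [[0,0,0],[0,0,0],100],
  ],
)

```text
clock: 1.4
tcp_pos: [0.4326, -0.2611, 0.2978]
orientation: [3.113, -0.42, -0.002]
contact_force: [-0.0, -0.0, 0.1]
grip_width: 0.0854
```

```bash
python3 - <<'E'
from h import *
snap('wrist','w1'); o=r.get_obs(); print(o['clock'],o['joints'].round(3),o['tcp_pos'].round(4),o['orientation'].round(3),abs(o['qvel']).max())
T=np.linalg.inv(np.load('pics/w1.npz')['camera_from_world']);print(T.round(3))
print(proj('w1',[.4626,-.2628,.052]))
E
```

```text
1.45 [ 0.785  0.178 -0.412  1.87   0.079  1.111  0.075] [ 0.4325 -0.2612  0.2979] [ 3.113e+00 -4.210e-01 -2.000e-03] 0.005584172162723074
[[ 0.964 -0.252 -0.084  0.455]
 [-0.265 -0.916 -0.3   -0.185]
 [-0.001  0.312 -0.95   0.423]
 [ 0.     0.     0.     1.   ]]
[[349.92524166 192.24032975]]
```

View pics/w1.png

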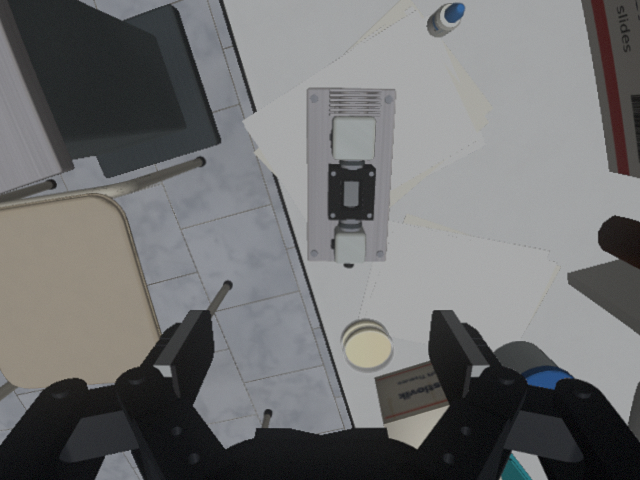

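Request:
arm_command(
  increments=[
    [[0.02,0.26,0.04],[0,0,0.34],100],
    [[0.02,0.26,0.04],[0,0,0.34],100],
    [[0.02,0.26,0.04],[0,0,0.34],100],
    [[0.02,0.26,0.04],[0,0,0.34],100],
    [[0.02,0.26,0.04],[0,0,0.34],100],
    [[0.02,0.26,0.04],[0,0,0.34],100],
    [[0.02,0.26,0.04],[0,0,0.34],100],
    [[0.02,0.26,0.04],[0,0,0.34],100],
    [[0.02,0.26,0.04],[0,0,0.34],100],
  ],
)

```text
clock: 2.35
tcp_pos: [0.4534, -0.0022, 0.3378]
orientation: [3.139, 0.11, -0.002]
contact_force: [0.5, -1.4, 0.2]
grip_width: 0.0857
```

```bash
python3 - <<'E'
from h import *
snap('wrist','w2'); o=r.get_obs(); print(o['clock'],o['joints'].round(3),o['tcp_pos'].round(4),o['orientation'].round(3),abs(o['qvel']).max())
E
```

```text
2.4 [ 0.515  0.069 -0.67   1.904  0.047  1.185 -0.101] [ 0.4534 -0.002   0.3378] [ 3.139e+00  1.100e-01 -2.000e-03] 0.0077821458363442845
```

Request:
arm_command(
  increments=[
    [[0.015,0.22,-0.06],[0,0,0],100],
    [[0.015,0.22,-0.06],[0,0,0],100],
    [[0.015,0.22,-0.06],[0,0,0],100],
    [[0.015,0.22,-0.06],[0,0,0],100],
    [[0.015,0.22,-0.06],[0,0,0],100],
    [[0.015,0.22,-0.06],[0,0,0],100],
    [[0.015,0.22,-0.06],[0,0,0],100],
    [[0.015,0.22,-0.06],[0,0,0],100],
    [[0.015,0.22,-0.06],[0,0,0],100],
  ],
)

```text
clock: 3.3
tcp_pos: [0.4692, 0.2183, 0.2785]
orientation: [3.139, 0.111, 0.001]
contact_force: [0.2, 0.4, -0.5]
grip_width: 0.0853
```

```bash
python3 - <<'E'
from h import *
snap('wrist','w3'); o=r.get_obs(); print(o['clock'],o['joints'].round(3),o['tcp_pos'].round(4),o['orientation'].round(3),abs(o['qvel']).max())
def c(f,x,y,w,h,s): return cv2.resize(cv2.imread('pics/%s.png'%f)[y:y+h,x:x+w],None,fx=s,fy=s,interpolation=cv2.INTER_CUBIC)
o=np.zeros((600,800,3),np.uint8)
a,b=proj('w2',[.51,-.02,.13])[0].astype(int);print(a,b)
e,g=proj('w3',[.475,.21,.03])[0].astype(int);print(e,g)
x2=max(0,min(a-100,440));y2=max(0,min(b-150,180));x3=max(0,min(e-67,640-133));y3=max(0,min(g-100,480-150));print(x2,y2,x3,y3)
o[:,:400]=c('w2',x2,y2,200,300,2)
o[:450,400:799]=c('w3',x3,y3,133,150,3)
o[450:600,400:580]=c('w1',320,155,60,50,3)
cv2.imwrite('pics/c2.png',o)
E
```

```text
3.35 [ 0.132  0.283 -0.816  1.85   0.231  1.105 -0.697] [0.4692 0.2185 0.2785] [3.139e+00 1.120e-01 1.000e-03] 0.005433151661224246
380 230
325 205
280 80 258 105
```

View pics/c2.png

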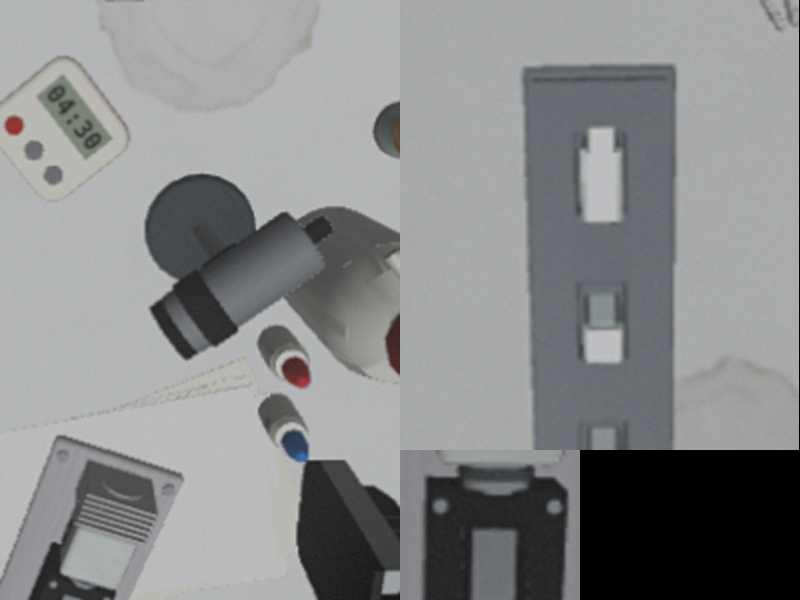

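```bash
python3 - <<'E'
from h import *
A=lambda x,y:(258+(x-400)/3,105+y/3)
B=lambda x,y:(280+x/2,80+y/2)
p=lambda n,f,px,z:print(n,atz(f,px,z).round(4))
for q in[(580,150),(624,150),(580,222),(624,222),(602,186)]: p('stopper','w3',A(*q),.058)
p('tabtip','w3',A(601,127),.058)
for q in[(525,72),(675,72),(533,440),(673,440)]: p('rackedge','w3',A(*q),.024)
for q in[(577,283),(627,283),(577,363),(627,363)]: p('midpocket','w3',A(*q),.024)
for q in[(200,227)]: p('foot','w2',B(*q),.004)
for q in[(150,308),(188,358),(170,333),(307,237),(288,212),(327,262)]: p('barrel','w2',B(*q),.13)
p('post','w2',B(205,240),.08)
# photometer block corners crop enlarge
im=cv2.imread('pics/w1.png')[150:232,310:392]; o=cv2.resize(im,None,fx=7,fy=7,interpolation=cv2.INTER_CUBIC)
im=cv2.imread('pics/scene0.png')[195:275,300:350]; s=cv2.resize(im,(225,360),interpolation=cv2.INTER_CUBIC)
z=np.zeros((574,800,3),np.uint8); z[:,:574]=o; z[:360,574:799]=s
cv2.imwrite('pics/c3.png',cv2.convertScaleAbs(z,alpha=1.6))
E
```

```text
stopper [0.4642 0.2628 0.058 ]
stopper [0.4773 0.2637 0.058 ]
stopper [0.4657 0.2412 0.058 ]
stopper [0.479  0.2422 0.058 ]
stopper [0.4715 0.2526 0.058 ]
tabtip [0.47  0.27  0.058]
rackedge [0.4448 0.283  0.024 ]
rackedge [0.493  0.2864 0.024 ]
rackedge [0.4544 0.1572 0.024 ]
rackedge [0.504  0.1607 0.024 ]
midpocket [0.4662 0.2149 0.024 ]
midpocket [0.4831 0.2161 0.024 ]
midpocket [0.4681 0.1867 0.024 ]
midpocket [0.4854 0.1879 0.024 ]
foot [ 0.5269 -0.0098  0.004 ]
barrel [ 0.4868 -0.0253  0.13  ]
barrel [ 0.507  -0.0486  0.13  ]
barrel [ 0.4973 -0.0368  0.13  ]
barrel [0.554  0.0129 0.13  ]
barrel [0.5437 0.0235 0.13  ]
barrel [0.565  0.0022 0.13  ]
post [ 0.5173 -0.0021  0.08  ]
```

View pics/c3.png

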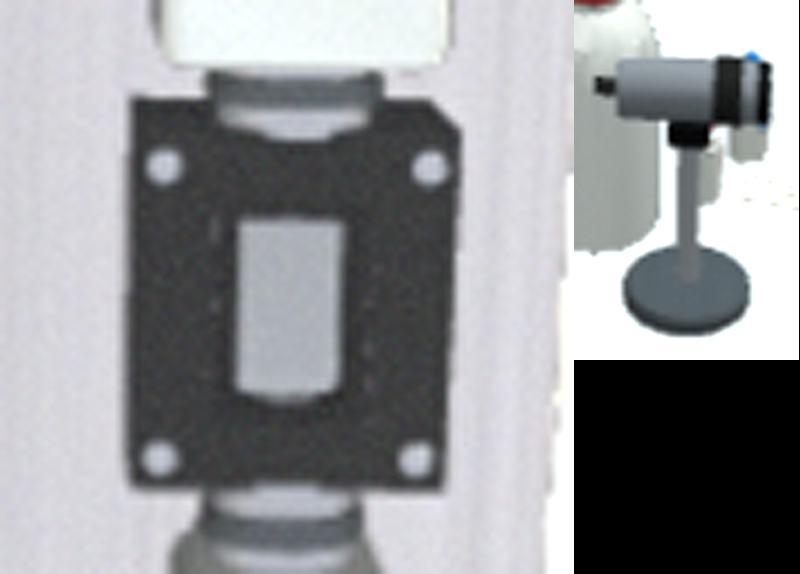

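Request:
arm_command(
  increments=[
    [[0.0025,0.0335,-0.05],[0,0,0.01],60],
    [[0.0025,0.0335,-0.1],[0,0,0.01],60],
    [[0.0025,0.0335,-0.13],[0,0,0.01],60],
    [[0.0025,0.0335,-0.16],[0,0,0.01],60],
    [[0.0025,0.0335,-0.18],[0,0,0.01],60],
    [[0.0025,0.0335,-0.195],[0,0,0.01],60],
    [[0.0025,0.0335,-0.21],[0,0,0.01],60],
    [[0.0025,0.0335,-0.22],[0,0,0.01],60],
    [[0.0025,0.0335,-0.2265],[0,0,0.01],60],
    [[0.0025,0.0335,-0.2265],[0,0,0.01],60],
  ],
)

```text
clock: 4.35
tcp_pos: [0.471, 0.2535, 0.0515]
orientation: [3.139, 0.132, -0.001]
contact_force: [-0.1, -0.3, 0.3]
grip_width: 0.0512
```

```bash
python3 - <<'E'
from h import *
P=[]
for q in[(164,167),(430,167),(416,459),(161,457)]: P.append(atz('w1',(310+q[0]/7,150+q[1]/7),.052)); print('dot',P[-1].round(4))
print('mean',np.mean(P,0).round(4)); 
d=P[0]-P[3]+P[1]-P[2]; print('yaw',-np.arctan2(d[0],d[1]), 'yawx',np.arctan2((P[1]-P[0])[1],(P[1]-P[0])[0]))
Q=[atz('w1',(310+q[0]/7,150+q[1]/7),.046) for q in[(238,220),(345,220),(338,392),(235,390)]]; print(np.round(Q,4),np.mean(Q,0).round(4))
snap('wrist','w4');snap('scene','s4'); o=r.get_obs(); print(o['clock'],o['joints'].round(3),o['tcp_pos'].round(4),o['orientation'].round(3),o['grip_width'])
a=cv2.imread('pics/w4.png'); b=cv2.imread('pics/s4.png')
z=np.zeros((480,800,3),np.uint8); z[:,:400]=cv2.resize(a[130:430,195:445],(400,480)); z[:,400:]=cv2.resize(b[245:365,215:315],(400,480))
cv2.imwrite('pics/c4.png',z)
E
```

```text
dot [ 0.4515 -0.2409  0.052 ]
dot [ 0.4873 -0.2507  0.052 ]
dot [ 0.4758 -0.2912  0.052 ]
dot [ 0.4404 -0.2811  0.052 ]
mean [ 0.4638 -0.266   0.052 ]
yaw -0.27320364175322776 yawx -0.26641890799938533
[[ 0.4597 -0.2519  0.046 ]
 [ 0.4744 -0.2559  0.046 ]
 [ 0.4675 -0.2801  0.046 ]
 [ 0.4531 -0.2758  0.046 ]] [ 0.4637 -0.2659  0.046 ]
4.45 [-0.104  0.611 -0.647  1.999  0.558  0.712 -1.016] [0.4714 0.2539 0.0523] [-3.138e+00 -1.320e-01 -1.000e-03] 0.05128970194218731
```

View pics/c4.png

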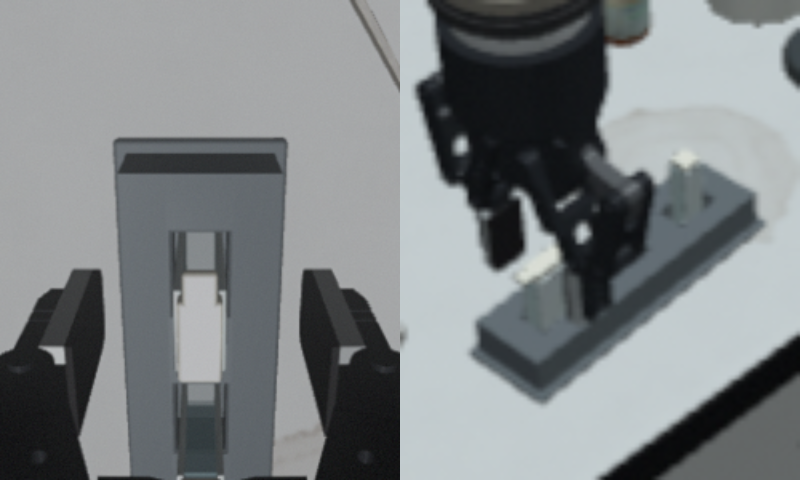

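```bash
python3 - <<'E'
from h import *
for q in[(176,303),(222,303),(176,382),(222,382),(200,272)]: print(atz('w4',(195+q[0]/1.6,130+q[1]/1.6),.058).round(4))
E
```

```text
[0.4651 0.263  0.058 ]
[0.4753 0.2638 0.058 ]
[0.4666 0.242  0.058 ]
[0.4773 0.2429 0.058 ]
[0.4698 0.2711 0.058 ]
```

Request:
arm_command(
  increments=[
    [[0,-0.001,0],[0,0,0],30],
    [[0,-0.001,0],[0,0,0],20],
    [[0,-0.001,0],[0,0,0],5],
    [[0,-0.001,0],[0,0,0],5],
    [[0,-0.001,0],[0,0,0],5],
    [[0,-0.001,0],[0,0,0],5],
    [[0,-0.001,0],[0,0,0],5],
    [[0,-0.001,0],[0,0,0],5],
  ],
  newtons=35,
)

```text
clock: 5.25
tcp_pos: [0.4714, 0.2527, 0.0522]
orientation: [3.139, 0.132, 0.001]
contact_force: [-0.7, -1.4, 6.2]
grip_width: 0.0117
```

Request:
arm_command(
  increments=[
    [[0,0,0.003],[0,0,0],5],
    [[0,0,0.01],[0,0,0],5],
    [[0,0,0.02],[0,0,0],5],
    [[0,0,0.035],[0,0,0],5],
    [[0,0,0.05],[0,0,0],5],
    [[0,0,0.075],[0,0,0],5],
    [[0,0,0.1],[0,0,0],5],
    [[0,0,0.13],[0,0,0],5],
    [[0,0,0.16],[0,0,0],5],
    [[0,0,0.16],[0,0,0],5],
  ],
)

```text
clock: 6.25
tcp_pos: [0.4729, 0.2545, 0.217]
orientation: [-3.135, -0.132, -0.012]
contact_force: [0.4, 1.0, 0.6]
grip_width: 0.0112
```

```bash
python3 - <<'E'
from h import *
snap('wrist','w5');snap('scene','s5'); o=r.get_obs(); print(o['clock'],o['joints'].round(3),o['tcp_pos'].round(4),o['orientation'].round(4),o['grip_width'],o['contact_force'])
print(proj('s5',o['tcp_pos']),proj('w5',o['tcp_pos']))
a=cv2.imread('pics/w5.png'); b=cv2.imread('pics/s5.png'); u,v=proj('s5',o['tcp_pos'])[0].astype(int)
z=np.zeros((480,800,3),np.uint8); z[:,:400]=cv2.resize(a[150:450,195:445],(400,480)); z[:,400:]=cv2.resize(b[v-48:v+72,u-50:u+50],(400,480))
cv2.imwrite('pics/c5.png',z)
E
```

```text
6.35 [ 0.034  0.392 -0.797  1.888  0.333  0.997 -0.825] [0.4714 0.2527 0.2131] [-3.1384 -0.1315 -0.0035] 0.011603891811525326 [-0.21855469 -0.87456235 -0.30215201]
[[244.2713539  244.91070573]] [[315.1755209  331.97022415]]
```

View pics/c5.png

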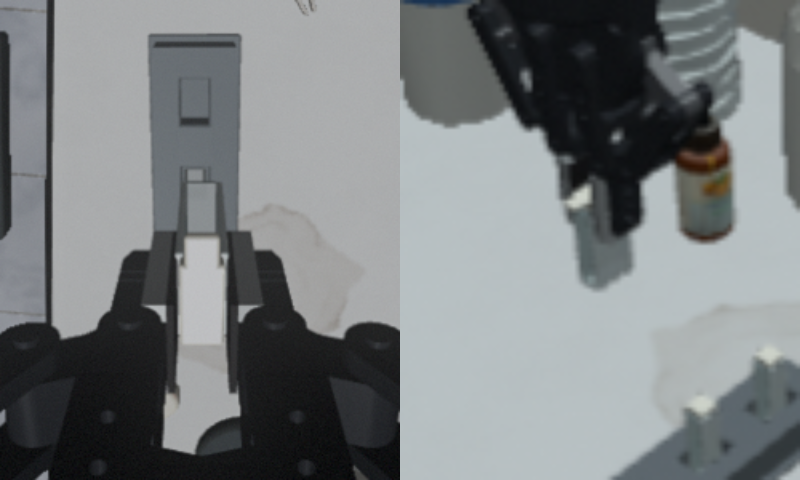

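Request:
arm_command(
  increments=[
    [[-0.01,-0.04,0],[0,0,-0.1],5],
    [[-0.02,-0.08,0],[0,0,-0.22],5],
    [[-0.03,-0.13,0],[0,0,-0.34],5],
    [[-0.033,-0.18,0],[0,0,-0.46],5],
    [[-0.033,-0.22,0],[0,0,-0.58],5],
    [[-0.033,-0.26,0],[0,0,-0.7],5],
    [[-0.033,-0.295,0],[0,0,-0.8],5],
    [[-0.033,-0.32,0],[0,0,-0.88],5],
    [[-0.033,-0.333,0],[0,0,-0.92],5],
    [[-0.033,-0.338,0],[0,0,-0.94],5],
  ],
)

```text
clock: 7.35
tcp_pos: [0.4379, -0.0859, 0.2114]
orientation: [-2.857, 1.307, 0.001]
contact_force: [0.2, 0.1, 0.3]
grip_width: 0.0117
```

Request:
arm_command(
  increments=[
    [[0,0,-0.005],[0,0,0],5],
    [[0,0,-0.015],[0,0,0],5],
    [[0,0,-0.025],[0,0,0],5],
    [[0,0,-0.035],[0,0,0],5],
    [[0,0,-0.043],[0,0,0],5],
    [[0,0,-0.048],[0,0,0],5],
    [[0,0,-0.049],[0,0,0],5],
    [[0,0,-0.049],[0,0,0],5],
  ],
)

```text
clock: 8.15
tcp_pos: [0.4382, -0.0853, 0.1627]
orientation: [-2.858, 1.304, 0.0]
contact_force: [0.7, -0.1, -0.7]
grip_width: 0.0116
```

```bash
python3 - <<'E'
from h import *
snap('wrist','w6');snap('scene','s6'); snap('top','t6');o=r.get_obs(); print(o['clock'],o['joints'].round(3),o['tcp_pos'].round(4),o['orientation'].round(4),o['grip_width'],o['contact_force'])
M=R.from_rotvec(o['orientation']).as_matrix(); print(np.arctan2(M[1,0],M[0,0]),M[:,2])
a=cv2.imread('pics/w6.png'); b=cv2.imread('pics/s6.png'); c=cv2.imread('pics/t6.png'); u,v=proj('s6',o['tcp_pos'])[0].astype(int); p,q=proj('t6',o['tcp_pos'])[0].astype(int)
z=np.zeros((600,800,3),np.uint8); z[:,:400]=cv2.resize(a[80:480,186:454],(400,600)); z[:300,400:]=cv2.resize(b[v-40:v+50,u-60:u+60],(400,300)); z[300:,400:]=cv2.resize(c[q-55:q+5+10,p-40:p+53],(400,300))
cv2.imwrite('pics/c6.png',z)
E
```

```text
8.3 [ 0.501  0.257 -0.507  2.137  0.176  0.785 -0.974] [ 0.4384 -0.0855  0.1632] [-2.8580e+00  1.3041e+00 -1.2000e-03] 0.01132784423328257 [-0.3753503  -0.53330785 -0.49000305]
-0.8561531888715419 [ 7.73146937e-04 -1.78981631e-04 -9.99999685e-01]
```

View pics/c6.png

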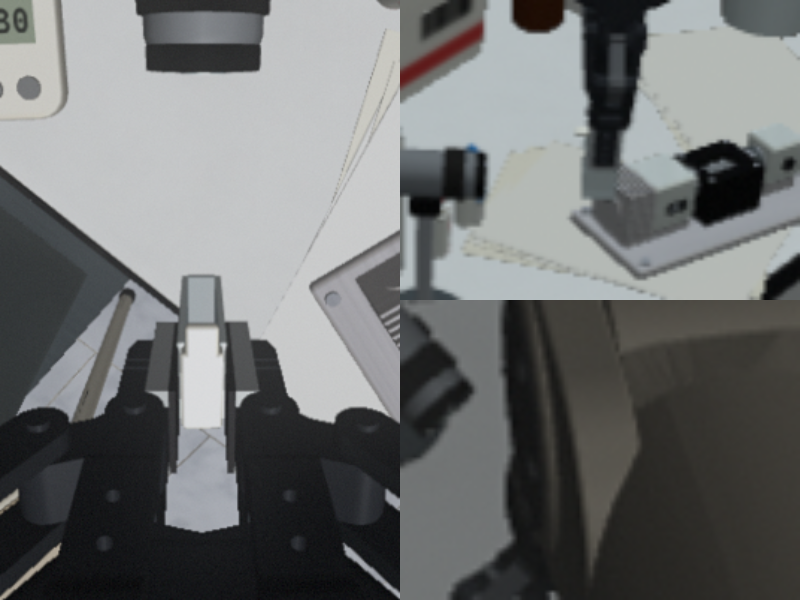

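```bash
python3 - <<'E'
from h import *
f=lambda x,y:(186+x/1.4925,80+y/1.5)
L=atz('w6',f(203.5,71),.13);a=atz('w6',f(147,72),.13);b=atz('w6',f(260,70),.13);print(L,a,b,np.linalg.norm(a-b),'yaw',np.arctan2(-(b-a)[0],(b-a)[1]))
for y in(.71,.74): print(L-.064*np.array([np.cos(y),np.sin(y),0]))
P=np.array([.4384,-.0855,.1632]);print('entry',P+[.0115*np.cos(.715),.0115*np.sin(.715),-.034])
for q in[(181,325),(224,325),(182,428),(222,428)]:print(atz('w6',f(*q),.1632-.0442+.05)-P)
E
```

```text
[ 0.49615652 -0.03736363  0.13      ] [ 0.48600712 -0.02601272  0.13      ] [ 0.50634498 -0.0486653   0.13      ] 0.030442871611140808 yaw -2.409985288943635
[ 0.44762136 -0.07908099  0.13      ]
[ 0.44889453 -0.08051806  0.13      ]
entry [ 0.44708357 -0.0779604   0.1292    ]
[0.01230238 0.01576814 0.0058    ]
[0.01886642 0.00819725 0.0058    ]
[-0.00934017 -0.002865    0.0058    ]
[-0.00278109 -0.01043056  0.0058    ]
```

Request:
arm_command(
  increments=[
    [[0,0,0],[0,0,0.01],5],
    [[0,0,0],[0,0,0.01],5],
    [[0,0,0],[0,0,0.01],5],
    [[0,0,0],[0,0,0.01],5],
    [[0,0,0],[0,0,0.01],5],
    [[0,0,0],[0,0,0.01],5],
    [[0,0,0],[0,0,0.01],5],
    [[0,0,0],[0,0,0.01],5],
    [[0,0,0],[0,0,0.01],5],
    [[0,0,0],[0,0,0.01],5],
  ],
)

```text
clock: 9.3
tcp_pos: [0.4381, -0.0854, 0.1628]
orientation: [-2.865, 1.29, 0.0]
contact_force: [-0.8, 0.7, -0.8]
grip_width: 0.0118
```

Request:
arm_command(
  increments=[
    [[0,0,0],[0,0,0],5],
    [[0,0,0],[0,0,0],5],
    [[0,0,0],[0,0,0],5],
    [[0,0,0],[0,0,0],5],
    [[0,0,0],[0,0,0],5],
  ],
)

```text
clock: 9.8
tcp_pos: [0.4381, -0.0854, 0.1628]
orientation: [-2.865, 1.29, -0.0]
contact_force: [0.1, -0.7, -1.0]
grip_width: 0.0117
```

Request:
arm_command(
  increments=[
    [[0,0,0],[0,0,0.1],5],
    [[0,0,0],[0,0,0.22],5],
    [[0,0,0],[0,0,0.34],5],
    [[0,0,0],[0,0,0.46],5],
    [[0,0,0],[0,0,0.58],5],
    [[0,0,0],[0,0,0.7],5],
    [[0,0,0],[0,0,0.82],5],
    [[0,0,0],[0,0,0.94],5],
    [[0,0,0],[0,0,1.05],5],
    [[0,0,0],[0,0,1.05],5],
  ],
)

```text
clock: 10.8
tcp_pos: [0.4381, -0.0855, 0.1628]
orientation: [-3.125, -0.321, 0.0]
contact_force: [0.1, -0.4, -1.3]
grip_width: 0.0116
```

```bash
python3 - <<'E'
from h import *
o=r.get_obs(); print(o['clock'],o['joints'].round(3),o['tcp_pos'].round(4),o['grip_width'])
M=R.from_rotvec(o['orientation']).as_matrix(); print(np.arctan2(M[1,0],M[0,0]),M[:,2])
E
```

```text
10.8 [ 0.671  0.292 -0.706  2.128  0.262  0.806  0.008] [ 0.4381 -0.0855  0.1628] 0.011586255368917537
0.2046584430220032 [-3.08676360e-05  2.11770265e-04 -9.99999977e-01]
```

Request:
arm_command(
  increments=[
    [[0,0,0],[0,0,0.1],5],
    [[0,0,0],[0,0,0.22],5],
    [[0,0,0],[0,0,0.34],5],
    [[0,0,0],[0,0,0.46],5],
    [[0,0,0],[0,0,0.58],5],
    [[0,0,0],[0,0,0.7],5],
    [[0,0,0],[0,0,0.82],5],
    [[0,0,0],[0,0,0.94],5],
    [[0,0,0],[0,0,1.045],5],
  ],
)

```text
clock: 11.7
tcp_pos: [0.4381, -0.0855, 0.1628]
orientation: [-2.548, -1.838, 0.0]
contact_force: [0.3, 0.2, -1.4]
grip_width: 0.0117
```

Request:
arm_command(
  increments=[
    [[0,0,0],[0,0,0.12],5],
    [[0,0,0],[0,0,0.24],5],
    [[0,0,0],[0,0,0.36],5],
    [[0,0,0],[0,0,0.48],5],
    [[0,0,0],[0,0,0.6],5],
    [[0,0,0],[0,0,0.72],5],
    [[0,0,0],[0,0,0.84],5],
    [[0,0,0],[0,0,0.95],5],
    [[0,0,0],[0,0,1.03],5],
    [[0,0,0],[0,0,1.045],5],
  ],
)

```text
clock: 12.7
tcp_pos: [0.438, -0.0855, 0.1626]
orientation: [-1.294, -2.862, -0.0]
contact_force: [0.7, 0.2, 0.1]
grip_width: 0.0114
```

Request:
arm_command(
  increments=[
    [[0,0,0],[0,0,0],5],
    [[0,0,0],[0,0,0],5],
    [[0,0,0],[0,0,0],5],
  ],
)

```text
clock: 13.0
tcp_pos: [0.4381, -0.0854, 0.1628]
orientation: [1.294, 2.863, -0.0]
contact_force: [0.3, 0.2, -0.8]
grip_width: 0.0112
```

```bash
python3 - <<'E'
from h import *
snap('scene','s7'); o=r.get_obs(); print(o['clock'],o['joints'].round(3),o['tcp_pos'].round(4),o['grip_width'])
M=R.from_rotvec(o['orientation']).as_matrix(); print(np.arctan2(M[1,0],M[0,0]),M[:,2])
u,v=proj('s7',o['tcp_pos'])[0].astype(int); b=cv2.imread('pics/s7.png')
cv2.imwrite('pics/c7.png',cv2.resize(b[v-40:v+50,u-60:u+60],(640,480),interpolation=cv2.INTER_CUBIC))
E
```

```text
13.05 [ 1.022  0.453 -1.164  2.111  0.533  0.914  1.845] [ 0.4381 -0.0854  0.1628] 0.011260359222698092
2.292799095312974 [ 5.79966671e-07 -2.40568544e-04 -9.99999971e-01]
```

View pics/c7.png

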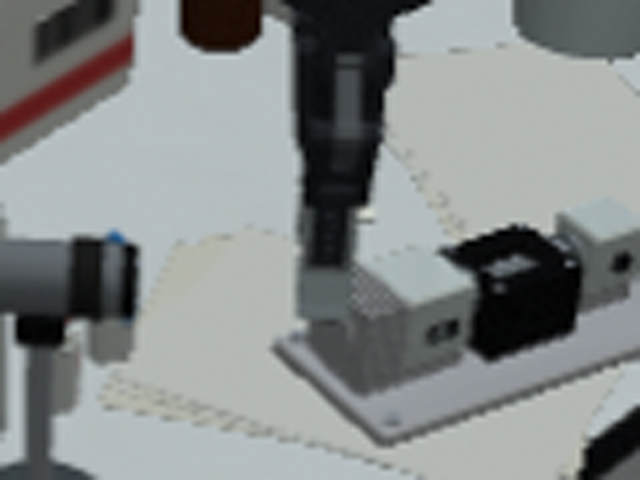

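Request:
arm_command(
  increments=[
    [[0,0,0],[0,0,0],5],
    [[0,0,0],[0,0,0],5],
    [[0,0,0],[0,0,0],5],
    [[0,0,0],[0,0,0],5],
    [[0,0,0],[0,0,0],5],
    [[0,0,0],[0,0,0],5],
    [[0,0,0],[0,0,0],5],
    [[0,0,0],[0,0,0],5],
    [[0,0,0],[0,0,0],5],
    [[0,0,0],[0,0,0],5],
  ],
)

```text
clock: 14.05
tcp_pos: [0.4381, -0.0854, 0.1628]
orientation: [-1.292, -2.864, 0.0]
contact_force: [0.0, 0.7, -0.3]
grip_width: 0.0116
```

Request:
arm_command(
  increments=[
    [[0,0,0],[0,0,0],5],
    [[0,0,0],[0,0,0],5],
    [[0,0,0],[0,0,0],5],
    [[0,0,0.01],[0,0,-0.1],5],
    [[0,0,0.02],[0,0,-0.22],5],
    [[0,0,0.03],[0,0,-0.34],5],
    [[0,0,0.04],[0,0,-0.46],5],
    [[0,0,0.04],[0,0,-0.58],5],
    [[0,0,0.04],[0,0,-0.7],5],
    [[0,0,0.04],[0,0,-0.8],5],
  ],
)

```text
clock: 15.05
tcp_pos: [0.4381, -0.0854, 0.203]
orientation: [2.31, 2.129, 0.0]
contact_force: [-0.2, 1.0, -0.5]
grip_width: 0.0119
```

Request:
arm_command(
  increments=[
    [[0.002,-0.015,0],[0,0,-0.12],5],
    [[0.005,-0.03,0],[0,0,-0.24],5],
    [[0.008,-0.05,0],[0,0,-0.36],5],
    [[0.01,-0.07,0],[0,0,-0.48],5],
    [[0.012,-0.09,0],[0,0,-0.6],5],
    [[0.015,-0.11,0],[0,0,-0.72],5],
    [[0.018,-0.13,0],[0,0,-0.84],5],
    [[0.021,-0.15,0],[0,0,-0.96],5],
    [[0.023,-0.165,0],[0,0,-1.06],5],
    [[0.0255,-0.1805,0],[0,0,-1.16],5],
  ],
)

```text
clock: 16.05
tcp_pos: [0.4636, -0.2665, 0.2027]
orientation: [-3.099, -0.516, 0.0]
contact_force: [-0.2, 0.5, -0.2]
grip_width: 0.0114
```

Request:
arm_command(
  increments=[
    [[0,0,0],[0,0,-0.12],5],
    [[0,0,0],[0,0,-0.24],5],
    [[0,0,0],[0,0,-0.36],5],
    [[0,0,0],[0,0,-0.48],5],
    [[0,0,0],[0,0,-0.57],5],
    [[0,0,-0.02],[0,0,-0.603],5],
    [[0,0,-0.04],[0,0,-0.603],5],
    [[0,0,-0.06],[0,0,-0.603],5],
    [[0,0,-0.07],[0,0,-0.603],5],
    [[0,0,-0.07],[0,0,-0.603],5],
  ],
)

```text
clock: 17.05
tcp_pos: [0.4628, -0.2654, 0.1315]
orientation: [-3.112, 0.421, 0.004]
contact_force: [-0.9, -0.2, -0.2]
grip_width: 0.012
```

```bash
python3 - <<'E'
from h import *
snap('wrist','w8'); o=r.get_obs(); print(o['clock'],o['joints'].round(3),o['tcp_pos'].round(4),o['grip_width'])
M=R.from_rotvec(o['orientation']).as_matrix(); print(np.arctan2(M[1,0],M[0,0]),M[:,2])
a=cv2.imread('pics/w8.png'); print(proj('w8',[.4637,-.266,.052]),proj('w8',o['tcp_pos']))
cv2.imwrite('pics/c8.png',cv2.resize(a[130:430,220:420],(400,600),interpolation=cv2.INTER_CUBIC))
E
```

```text
17.1 [ 0.825  0.445 -0.524  1.966  0.302  0.808 -0.137] [ 0.4635 -0.2657  0.1326] 0.011297959103736004
-0.2687833160347165 [-7.04785977e-04  7.09837669e-04 -9.99999500e-01]
[[321.56630887 259.50841299]] [[320.6901163  335.92376668]]
```

View pics/c8.png

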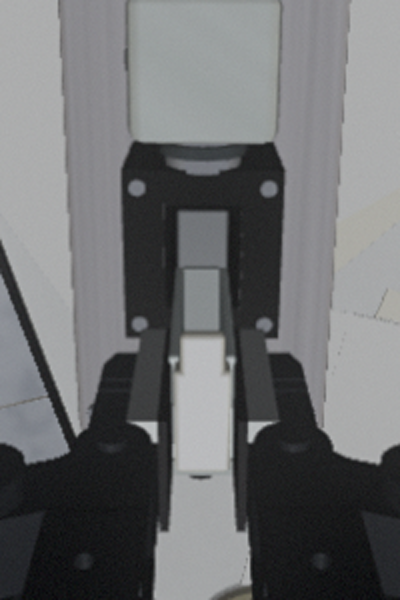

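```bash
python3 - <<'E'
from h import *
f=lambda x,y:(220+x/2,130+y/2)
D=[atz('w8',f(*q),.052) for q in[(137,188),(269,188),(264,324),(140,324)]];c=np.mean(D,0);print(np.round(D,4),c.round(4))
v=D[1]-D[0]+D[2]-D[3];w=D[0]-D[3]+D[1]-D[2];print('yaws',np.arctan2(v[1],v[0]),-np.arctan2(w[0],w[1]))
P=np.array([.4635,-.2657,.1326]);y=-.269;ey=np.array([-np.sin(y),np.cos(y),0]);ex=np.array([np.cos(y),np.sin(y),0])
loc=lambda p:(round(1e3*(p-P)@ex,1),round(1e3*(p-P)@ey,1))
print('pocket rel TCP',loc(c))
for n,q,z in[('botL',(180,268),.0884),('botR',(222,268),.0884),('tab',(202,334),.1384),('backL',(174,472),.1384),('backR',(230,472),.1384)]: print(n,loc(atz('w8',f(*q),z)))
E
```

```text
[[ 0.4515 -0.2405  0.052 ]
 [ 0.4872 -0.2503  0.052 ]
 [ 0.4757 -0.2908  0.052 ]
 [ 0.44   -0.281   0.052 ]] [ 0.4636 -0.2657  0.052 ]
yaws -0.2682297336267538 -0.2758132467642882
pocket rel TCP (np.float64(0.1), np.float64(0.0))
botL (np.float64(-5.2), np.float64(11.6))
botR (np.float64(4.8), np.float64(11.6))
tab (np.float64(0.1), np.float64(19.3))
backL (np.float64(-5.1), np.float64(-9.3))
backR (np.float64(5.4), np.float64(-9.3))
```

Request:
arm_command(
  increments=[
    [[0,-0.0005,-0.008],[0,0,0],5],
    [[0,-0.0005,-0.016],[0,0,0],5],
    [[0,-0.0005,-0.023],[0,0,0],5],
    [[0,-0.0005,-0.028],[0,0,0],5],
    [[0,-0.0005,-0.031],[0,0,0],5],
    [[0,-0.0005,-0.034],[0,0,0],5],
    [[0,-0.0005,-0.036],[0,0,0],5],
    [[0,-0.0005,-0.038],[0,0,0],5],
    [[0,-0.0005,-0.04],[0,0,0],5],
    [[0,-0.0005,-0.041],[0,0,0],5],
  ],
)

```text
clock: 18.1
tcp_pos: [0.4636, -0.2664, 0.0917]
orientation: [-3.113, 0.421, 0.0]
contact_force: [-0.4, 0.2, -0.4]
grip_width: 0.0115
```

Request:
arm_command(
  increments=[
    [[0,0,-0.001],[0,0,0],5],
    [[0,0,-0.0025],[0,0,0],5],
    [[0,0,-0.004],[0,0,0],5],
    [[0,0,-0.0055],[0,0,0],5],
    [[0,0,-0.007],[0,0,0],5],
    [[0,0,-0.0085],[0,0,0],5],
    [[0,0,-0.01],[0,0,0],5],
    [[0,0,-0.01],[0,0,0],5],
  ],
)

```text
clock: 18.9
tcp_pos: [0.4637, -0.2664, 0.0817]
orientation: [3.113, -0.421, 0.0]
contact_force: [-0.4, 0.6, 2.4]
grip_width: 0.0114
```

Request:
arm_command(
  increments=[
    [[0,0,-0.001],[0,0,0],5],
    [[0,0,-0.002],[0,0,0],5],
    [[0,0,-0.003],[0,0,0],5],
    [[0,0,-0.004],[0,0,0],5],
    [[0,0,-0.0045],[0,0,0],5],
    [[0,0,-0.0045],[0,0,0],5],
    [[0,0,-0.0045],[0,0,0],5],
  ],
)

```text
clock: 19.6
tcp_pos: [0.4637, -0.2664, 0.0774]
orientation: [3.113, -0.421, 0.0]
contact_force: [-0.2, -0.5, 1.9]
grip_width: 0.0117
```

Request:
arm_command(
  increments=[
    [[0,0,-0.0005],[0,0,0],5],
    [[0,0,-0.001],[0,0,0],5],
    [[0,0,-0.001],[0,0,0],5],
    [[0,0,-0.001],[0,0,0],5],
  ],
)

```text
clock: 20.0
tcp_pos: [0.4637, -0.2664, 0.0763]
orientation: [3.113, -0.421, 0.0]
contact_force: [0.1, -0.7, 2.7]
grip_width: 0.0116
```

Request:
arm_command(
  increments=[
    [[0,0,-0.0005],[0,0,0],5],
    [[0,0,-0.0005],[0,0,0],5],
    [[0,0,-0.0005],[0,0,0],5],
  ],
)

```text
clock: 20.3
tcp_pos: [0.4637, -0.2664, 0.0761]
orientation: [3.113, -0.421, 0.0]
contact_force: [-0.6, -0.1, 6.9]
grip_width: 0.0118
```

Request:
arm_command(
  increments=[
    [[0,0,-0.0003],[0,0,0],5],
    [[0,0,-0.0003],[0,0,0],5],
    [[0,0,-0.0003],[0,0,0],5],
  ],
)

```text
clock: 20.6
tcp_pos: [0.4638, -0.2664, 0.0761]
orientation: [3.113, -0.421, 0.0]
contact_force: [-2.3, 0.6, 8.6]
grip_width: 0.0114
```

```bash
python3 - <<'E'
from h import *
snap('wrist','w9');snap('scene','s9'); o=r.get_obs(); print(o['clock'],o['tcp_pos'].round(4),o['grip_width'],o['contact_force'])
u,v=proj('s9',[.4637,-.266,.06])[0].astype(int)
a=cv2.imread('pics/w9.png');b=cv2.imread('pics/s9.png')
z=np.hstack([cv2.resize(a[130:430,220:420],(400,600),interpolation=cv2.INTER_CUBIC),cv2.resize(b[v-45:v+45,u-30:u+30],(400,600),interpolation=cv2.INTER_CUBIC)])
cv2.imwrite('pics/c9.png',z)
E
```

```text
20.7 [ 0.4637 -0.2664  0.0761] 0.011053746811872859 [-1.7996453   0.89942251 10.04634338]
```

View pics/c9.png

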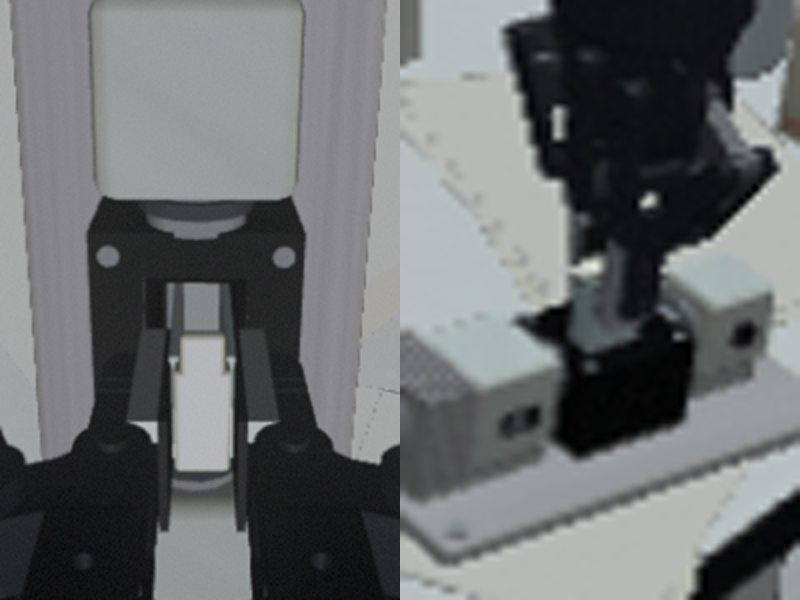

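Request:
arm_command(
  increments=[
    [[0,0,0.0004],[0,0,0],5],
    [[0,0,0.0004],[0,0,0],5],
    [[0,0,0.0004],[0,0,0],5],
    [[0,0,0.0004],[0,0,0],5],
    [[0,0,0.0004],[0,0,0],5],
  ],
)

```text
clock: 21.2
tcp_pos: [0.4637, -0.2664, 0.0761]
orientation: [3.113, -0.421, 0.0]
contact_force: [-1.0, -0.1, 7.1]
grip_width: 0.0117
```

Request:
arm_command(
  increments=[
    [[0,0,0],[0,0,0],5],
    [[0,0,0],[0,0,0],5],
    [[0,0,0],[0,0,0],5],
    [[0,0,0],[0,0,0],5],
    [[0,0,0],[0,0,0],5],
  ],
)

```text
clock: 21.7
tcp_pos: [0.4637, -0.2665, 0.0761]
orientation: [3.113, -0.421, 0.0]
contact_force: [-0.9, -0.1, 6.9]
grip_width: 0.0122
```

Steady at about 7 N on the stop, more than the spring's 4 N, so I'm handing in.

```bash
python3 -c "
from bench import r
print(r.hand_in())"
```

```text
the job is handed in; nothing more can be done
None
```

I took the long cuvette out of the rack by its frosted sides and showed both windows to the camera. It is now pressed down in the photometer pocket, tab (entry window) towards the finned lamp and still gripped. The job was handed in at 21.7 s of the 51 s allowed.

**Grip:** The fingertips are about 27 mm above the cell's underside, at 35 N. The cell sat in the same place in the jaws in the last wrist pictures before and after pressing, so I saw no slip.

**Entry window:** By my measurement the looked-at point was 1–3 mm from the focus, with the window within about 0.02 rad of square on. I held it there for more than 1.5 s.

**Exit window:** I turned the cell half round in place and held it still for about 1.6 s. The scene picture shows the tab pointing away from the lens. I did not measure its distance from the focus separately; the half turn was made about the tool axis, so it should match the entry window.

**Photometer:** The cell went into the pocket with no measurable resistance.
- **Height:** The TCP stopped at 76.1 mm, which puts the underside at about 32 mm, the lift's full-down height.
- **Push:** The force peaked at about 10 N, so I eased off. It held steady at about 7 N, above the spring's 4 N, so the lift rests on its stop.

**Disagreements:** Estimates of the cell's offset along the jaws differed by 1–1.5 mm between views. Early top-camera estimates of the inspection camera's yaw were about 0.05 rad lower than the close view. I used the close views.

I did not move towards or touch the square cells, timer or dropper bottles, but I took no separate final picture of them.

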